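Load a housing cover into the sprung test nest

ROBOT

A 7-joint arm with a two-finger parallel gripper is mounted at the origin on the work surface. World frame = base frame: x ahead of the robot, y to its left, z up, the work surface at z = 0. Lengths are in m, angles in rad, forces in N, time in s.
With the tool pointing down it reaches from about 0.425 to 0.95 m from the base axis. Payload 4.7 kg.
Tool frame: the origin (TCP) lies at the centre of the arm's flange, where the gripper is bolted on; the fingertips stand 182 mm ahead of it and the grasp point (between the pads) lies 164 mm ahead of it; z points along the fingers, y is the line along which they close (so a half turn about z gives the same grasp; the last joint's range is limited). The gripper opens to 87 mm and grips with 3 to 60 N. Pads are 19 mm wide; open, the fingers measure 117 mm over their backs; the gripper's body (75 mm by 190 mm) begins 51 mm behind the grasp point.
Start: joints at [1.26, 0.469, -0.049, 1.532, 0.024, 1.141, -0.082], TCP at [0.188, -0.648, 0.405] pointing down, gripper open.
Joint ranges: [-2.59, 2.59], [-0.33, 1.99], [-1.39, 1.29], [0.1, 2.45], [-1.04, 4.18], [0.21, 1.99], [-2.66, 2.66]. Speed limits (rad/s): [2.57, 2.57, 3.14, 3.14, 3.14, 3.14, 3.14].

INTERFACE

Orientations are given as a 3x3 rotation matrix whose columns are the frame's x, y, z axes.
In Python, from cell import manip gives the robot as it stands. Calls block until the motion is done:
- manip.reach(position, orientation): joint-space move of the TCP to a pose.
- manip.move_l(position, rate=0.15, frame=None): straight line of the TCP; frame=None keeps the orientation; rate is the mean speed in m/s.
- manip.movej(angles): joint-space move.
- manip.grip(opening): opening from 0.0 (shut) to 1.0 (fully open); the grip force is fixed at half the most; returns when the fingers have stopped.
- manip.dwell(seconds).
- manip.solve_ik(position, orientation): joint angles nearest the present ones, or None.
- manip.read_state(): the state.
- manip.camera(name): name is "scene" or "top" or "wrist"; returns (picture, depth): 420x560x3 uint8, red, green, blue; 420x560 float32, m along the optical axis (not along the pixel's ray), 0 where there is no reading.
- manip.camera_info(name): a dict with "fov_y" (degrees; the focal length in pixels is half the picture's height over the tangent of half this angle, whatever the lens; pixels are square), "cx", "cy" (the principal point, pixels), "R" (3x3) and "t" (3): a world point X has camera coordinates R X + t. Camera axes: x right, y down, z forward; pixel columns grow to the right and rows downward; lengths in m; the calibration is good to about 2 mm. A picture is of the moment at which its call begins: read the wrist's pose just before it. camera_info takes no time and is no camera call; for the wrist camera it gives the pose at the moment of the call.
A pose or a line that the arm cannot do raises manip.PlanningError and nothing moves.
- manip.close_job(): hands the job in; it is judged then, once.
Trained networks look in the newest picture that a camera, given by its name, has taken for a name from the list of things; names that differ only in an ending like _2 or _b are one class to them, and where a whole thing is asked for, a point or a joint stands for the part that bears it (a point fixed in the world has none). Each returns a list of dicts, best first, with "score" (0 to 1); they miss things now and then, are a little off and sometimes report something else, mostly with a low value. They report only what shows in the picture. A call takes as long as a camera call. They do not tell look-alikes from the thing itself.
- manip.outline_of(camera, label): "mask" (420x560 bool, what is visible of it).
- manip.place_of(camera, label): "centre" ([x, y, z] in m, in world coordinates, good to about 4 mm: a listed point, or the origin of a listed thing).
The state is a dict: "clock": time; "joints": joint angles; "dq": joint speeds; "joint_torque": joint torques, N m; "tool_pos": TCP position; "tool_rot": TCP orientation; "wrist_force": force on the tool from outside, world axes, zero at the start; "wrist_torque": the same for the moment, N m; "width": opening from 0.0 (shut) to 1.0 (fully open); "grasp_force": force on a finger pad.
Only numpy, scipy, OpenCV 4.12 (cv2) and the standard library are available. Lean on these libraries where they do the work, as an engineer would, in place of code of your own. Each camera call takes 0.05 s, during which the arm holds its last target. There are 200 camera calls.

TASK

Take the black housing cover out of its upright stand and clip it into the sloping test nest with its smooth outer face up and its hollow side down: tuck the end it was standing on under the lip of the sprung jaw, push the jaw back, and lower the other end in behind the low wall at the top of the slope, so that the cover lies flat and fully home, held between jaw and wall. Do it gently, let go, and leave the other things on the bench alone.

Things in the scene. Friction and masses are not known exactly. Their poses are not given: they have to be found in the camera images.
- cover: black plastic hollow shell 130 x 56 x 24, walls 4, about 0.2 kg, standing on its nose end in the stand. Origin: centre of the nose end face. z runs along its length to the tail end (z = 130), y across its width (sides to grip). -x points out of the smooth outer face (x = -12; pale vent lines near the tail, round spot near the nose), +x out of the hollow side, foil-lined (rim at x = 12)
- cover_face (a point): centre of the cover's smooth outer face, 65 mm from each end
- cover_rim (a point): centre of the cover's open side in the plane of its rim, 24 mm behind cover_face
- stand: fixed aluminium stand, base plate 100 x 120 x 10; upright slot 27 (x) by 60 (y), floor at z = 10 mm, walls 12 thick up to z = 50 mm. Origin: centre of its underside. The cover stands on the slot floor with up to 1.5 mm of play each way; its outer face looks to the stand's -x
- seat: bed of the fixed nest, tilted 30 degrees: x points down the slope, y across, z square out of the bed. Origin: on the bed plane (where the rim rests), at the middle of the seated cover, 110 above the table. Bed: two bars 64 wide, tops at z = 0, x = 30 to 85 and -73 to -45; between and beside them room for fingers down to z = -22, where a base plate (80 wide) spans x = -80 to 105
- tail_wall (a point): middle of the top edge of the low wall across the upper end of the bed; its face that meets the cover's tail is at seat x = -65, it is 8 thick and 9 high. The seated cover spans seat x = -65 (tail, upper end) to +65 (nose, lower end), outer face at z = 24
- jaw (a joint): travel of the steel sprung jaw down the slope (along seat x), 0 to 0.020 m. At rest 0, its face at seat x = 57; with the cover seated 0.008. Spring force about 4 N at 0, 6 N at 0.008, 9 N at 0.020. It springs back when let go
- jaw_lip (a point): middle of the free edge of the jaw's lip, on the lip's underside: at rest at seat x = 49, z = 27 mm. The lip is 46 wide, 6 thick and overhangs the jaw's face by 8 mm, so the nose cannot be put in from straight above; it moves with the jaw
- cup: bystander: open square steel parts box 70 x 70 x 75 high; origin under its centre
- motor: bystander: small steel electric motor lying on a foot plate 70 x 50, 60 high, with a stub shaft; origin under its centre
- driver: bystander: screwdriver with a black handle lying on the bench
- cheeks (a point): midway between the tops of the two cheeks that guide the nose: 61 mm apart, at seat x = 35 to 57, with flared mouths from x = 21, top at z = 12
There are look-alikes about, which are no part of the job. Of the things that look like the stand, take the one that is nearest to the robot's base at the start. Of the things shaped like the part that bears seat, the dark steel one is meant.

How it is judged:
On the way:
1. the cover is lifted clear of the stand (z of cover in the frame of stand above 0.055 m and contact force between cover and stand below 0.1 N), for 0.1 s.
At the end, for the whole second after the job is handed in: the cover lies flat in the nest (lengthwise within 0.06 rad of the bed), outer face up 21 to 27 mm above the bed plane, rim within 3 mm of it, nose end within 3 mm of seat x = 65 and its middle within 5 mm of the centre line, clamped by the jaw (travel 5 to 11 mm), released and at rest (z of cover_face in the frame of seat between 0.021 and 0.027 m and z of cover_rim in the frame of seat between -0.003 and 0.003 m and x of cover in the frame of seat between 0.062 and 0.068 m and y of cover_rim in the frame of seat between -0.005 and 0.005 m and angle between the z axis of cover and the x axis of seat, either way round below 0.06 rad and value of joint jaw between 0.005 and 0.011 m and linear speed of cover below 0.02 m/s); the robot touches nothing.
It fails at once if the cover is forced or knocked: more than 50 N between it and the nest (contact force between cover and seat above 50 N).
It fails at once if a bystander (parts box, motor, screwdriver) is moved more than 30 mm (distance of any of cup, motor, driver from where it was at the start of the episode above 0.03 m).
It also fails if it takes over 51 s, if anything falls off the work surface, if the arm or the gripper's body presses on something with over 40 N, if the wrist force passes 120 N, or if a joint passes its speed limit or range.

## Working session

There is one attempt and no reset: what is moved stays moved. The work goes in short steps, each a Python script; the robot and the scene stay as the last script left them, time stands still between calls to the robot, and variables do not carry over. Pictures are saved under pics/ and viewed, at most 10 in all, crops included, and the job is handed in when it is done.

```bash
ls; mkdir -p pics; python3 - <<'E'
from cell import manip
import cv2, numpy as np
s=manip.read_state(); print(s['clock'],s['tool_pos'],s['wrist_force'])
ims=[]
for c in ("scene","top"):
    p,d=manip.camera(c); np.savez(f'{c}.npz',p=p,d=d); cv2.imwrite(f'pics/{c}0.png',p[:,:,::-1])
    i=manip.camera_info(c); print(c,i)
    for n in ("cover","cover_face","stand","seat","tail_wall","jaw_lip","cheeks","cup","motor","driver"):
        print(n,[(np.round(r['centre'],3).tolist(),round(r['score'],2)) for r in manip.place_of(c,n)])
E
```

```text
pics
0.0 [ 0.18765542 -0.64813349  0.40368792] [-0.39203576 -0.08367342 -0.29855009]
scene {'fov_y': 49.95429716633416, 'cx': 281.49721632458056, 'cy': 210.7653589477627, 'R': array([[-0.6146756 ,  0.78867372, -0.01294887],
       [ 0.67362569,  0.5163274 , -0.52880474],
       [-0.41036854, -0.33376606, -0.84864473]]), 't': array([ 0.41525189, -0.19150936,  1.35159099])}
cover [([0.537, -0.204, 0.01], 0.95)]
cover_face [([0.532, -0.217, 0.078], 0.84)]
stand [([0.405, -0.549, -0.001], 0.72), ([0.527, -0.39, -0.0], 0.68), ([0.543, -0.206, 0.001], 0.6)]
seat [([0.526, 0.183, 0.112], 0.89), ([0.252, 0.253, 0.109], 0.89)]
tail_wall [([0.479, 0.192, 0.145], 0.84), ([0.205, 0.252, 0.15], 0.55)]
jaw_lip [([0.307, 0.249, 0.108], 0.85), ([0.579, 0.172, 0.109], 0.69)]
cheeks [([0.301, 0.247, 0.097], 0.94), ([0.573, 0.179, 0.098], 0.83), ([0.542, -0.207, 0.002], 0.22)]
cup [([0.61, 0.02, -0.002], 0.82)]
motor [([0.748, 0.032, 0.001], 0.56)]
driver [([0.454, 0.003, -0.001], 0.83), ([0.573, 0.178, 0.1], 0.26)]
top {'fov_y': 45.10652964074267, 'cx': 277.31512733675874, 'cy': 204.9816746742679, 'R': array([[ 0.01187317, -0.99992868, -0.001286  ],
       [-0.9772883 , -0.01133219, -0.21161085],
       [ 0.21158118,  0.00376929, -0.97735316]]), 't': array([-0.12341383,  0.52730642,  1.21187765])}
cover [([0.538, -0.204, 0.01], 0.89)]
cover_face [([0.534, -0.214, 0.072], 0.69)]
stand [([0.525, -0.389, 0.002], 0.87), ([0.402, -0.543, 0.002], 0.73), ([0.54, -0.205, 0.0], 0.65)]
seat [([0.249, 0.25, 0.112], 0.97), ([0.525, 0.181, 0.107], 0.68)]
tail_wall [([0.477, 0.198, 0.147], 0.91), ([0.204, 0.25, 0.15], 0.79)]
jaw_lip [([0.581, 0.174, 0.109], 0.83), ([0.536, -0.216, 0.074], 0.63), ([0.308, 0.251, 0.107], 0.55)]
cheeks [([0.57, 0.174, 0.098], 0.9), ([0.293, 0.25, 0.1], 0.74)]
cup [([0.609, 0.022, -0.0], 0.94)]
motor [([0.755, 0.032, 0.003], 0.76)]
driver [([0.455, -0.0, -0.002], 0.92)]
```

```bash
python3 - <<'E'
import cv2,numpy as np
a=cv2.imread('pics/scene0.png');b=cv2.imread('pics/top0.png')
cv2.imwrite('pics/s1.png',cv2.resize(a,(800,600)));cv2.imwrite('pics/t1.png',cv2.resize(b,(800,600)))
E
```

```text
(no output)
```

View pics/s1.png

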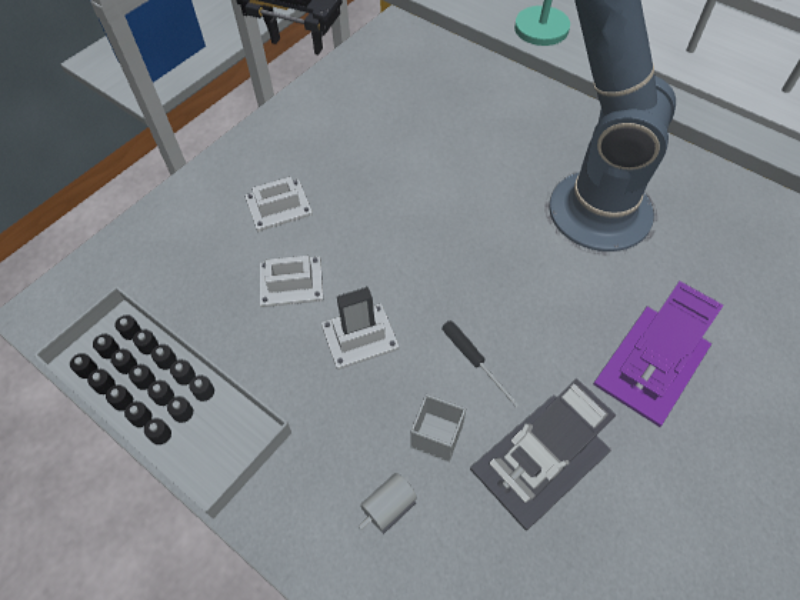

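View pics/t1.png

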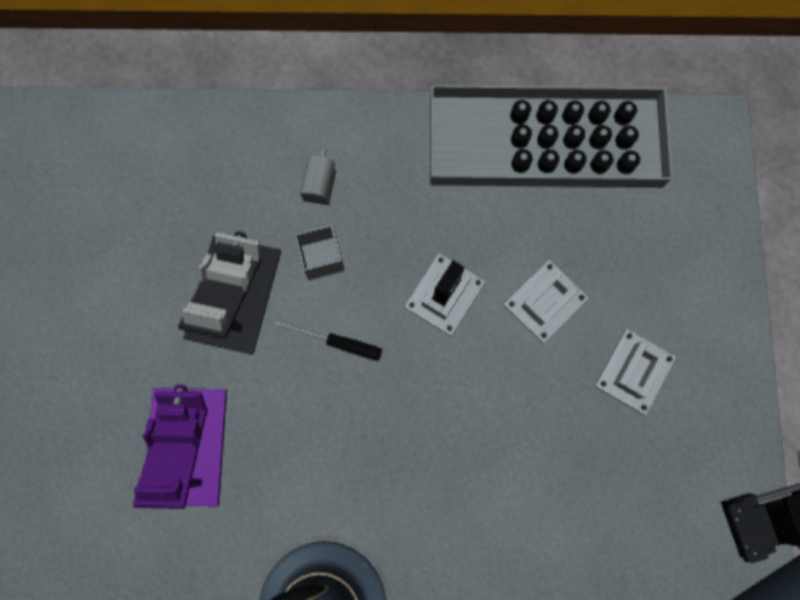

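Stands (800-px scene picture): (278,202), (290,280) and (360,333). The last one is nearest the base (0.58 m, against 0.66 and 0.68) and holds the cover. Nests: the dark one at (545,450) and a purple look-alike at (660,350), so the dark one is meant. The hollow, foil-lined side faces the scene camera, so the outer face looks away from it.

```bash
cat > h.py <<'E'
import numpy as np, cv2
from cell import manip
def look(c):
    i=manip.camera_info(c); p,d=manip.camera(c); return p,d,i
def cloud(d,i,m=None):
    f=d.shape[0]/2/np.tan(np.radians(i['fov_y'])/2)
    v,u=np.nonzero((d>0) if m is None else (m&(d>0)))
    z=d[v,u]; C=np.c_[(u-i['cx'])/f*z,(v-i['cy'])/f*z,z]
    return (C-i['t'])@i['R'], np.c_[u,v]
def proj(X,i,H=420):
    f=H/2/np.tan(np.radians(i['fov_y'])/2); C=np.atleast_2d(X)@i['R'].T+i['t']
    return np.c_[C[:,0]/C[:,2]*f+i['cx'],C[:,1]/C[:,2]*f+i['cy']]
def plane(P,it=300,tol=.002):
    rng=np.random.default_rng(0);b=None
    for _ in range(it):
        q=P[rng.choice(len(P),3,False)];n=np.cross(q[1]-q[0],q[2]-q[0])
        if np.linalg.norm(n)<1e-9: continue
        n/=np.linalg.norm(n);k=abs((P-q[0])@n)<tol
        if b is None or k.sum()>b.sum(): b=k
    c=P[b].mean(0);n=np.linalg.svd(P[b]-c,full_matrices=False)[2][2]
    return c,n,b
E
python3 - <<'E'
from h import *
s=manip.read_state(); w=manip.camera_info('wrist')
R=s['tool_rot'];print('tool',R.round(3).tolist())
print('wristcam in tool: pos',(R.T@(-w['R'].T@w['t']-s['tool_pos'])).round(4),'axes',(R.T@w['R'].T).round(3).tolist(),w['fov_y'])
np.set_printoptions(precision=4,suppress=True)
for c in('scene','top'):
    p,d,i=look(c)
    for n in('cover','stand','seat'):
        for k,o in enumerate(manip.outline_of(c,n)[:4]):
            P,_=cloud(d,i,o['mask'])
            if len(P)<50: continue
            print(c,n,k,round(o['score'],2),len(P),'med',np.median(P,0),'zmax',np.percentile(P[:,2],98))
            np.save(f'm_{c}_{n}{k}.npy',o['mask'])
            if n=='cover':
                T=P[(P[:,2]>.133)&(P[:,2]<.146)]
                if len(T)>5:
                    r=cv2.minAreaRect((T[:,:2]*1000).astype(np.float32));print('  top rect mm',r,len(T))
                B=P[(P[:,2]>.055)&(P[:,2]<.13)]
                if len(B)>30: print('  plane',*plane(B)[:2],plane(B)[2].sum())
            if n=='stand':
                T=P[(P[:,2]>.046)&(P[:,2]<.054)]
                if len(T)>5: print('  wall rect',cv2.minAreaRect((T[:,:2]*1000).astype(np.float32)))
                T=P[(P[:,2]>.006)&(P[:,2]<.014)]
                if len(T)>5: print('  base rect',cv2.minAreaRect((T[:,:2]*1000).astype(np.float32)))
            if n=='seat':
                c0,nn,b=plane(P);print('  plane',c0,nn,b.sum())
E
```

```text
tool [[0.961, 0.278, 0.0], [0.278, -0.961, -0.0], [0.0, 0.0, -1.0]]
wristcam in tool: pos [0.0743 0.     0.019 ] axes [[0.0, -0.963, -0.27], [1.0, 0.001, -0.001], [0.001, -0.27, 0.963]] 65.30480028917222
scene stand 0 0.94 1295 med [ 0.5591 -0.1888  0.0127] zmax 0.05338488084302008
  wall rect ((541.3480224609375, -204.94781494140625), (52.784088134765625, 84.08187866210938), 57.46065902709961)
  base rect ((540.900390625, -205.12677001953125), (102.13021850585938, 120.03682708740234), 57.94309997558594)
scene stand 1 0.66 1126 med [ 0.4124 -0.533   0.0204] zmax 0.05273509337634362
  wall rect ((402.8404235839844, -545.1989135742188), (57.788089752197266, 84.4175796508789), 58.49378967285156)
  base rect ((403.5823669433594, -545.00048828125), (105.58853912353516, 117.63286590576172), 60.656986236572266)
scene stand 2 0.61 1397 med [ 0.5368 -0.3801  0.0158] zmax 0.05320031008588755
  wall rect ((529.0541381835938, -389.8094787597656), (53.70094680786133, 82.39476776123047), 44.36113357543945)
  base rect ((529.7780151367188, -389.6171569824219), (101.45735931396484, 118.9673156738281
[... 886 characters left out ...]
45.18842315673828)
  base rect ((529.4772338867188, -389.29315185546875), (98.44011688232422, 121.62287139892578), 44.78710174560547)
top stand 2 0.64 1321 med [ 0.5264 -0.1973  0.0101] zmax 0.052256484697655016
  wall rect ((539.9635009765625, -205.13397216796875), (50.810264587402344, 83.46854400634766), 58.12146759033203)
  base rect ((540.0419921875, -204.92279052734375), (99.92691040039062, 119.69784545898438), 58.1393928527832)
top seat 0 0.87 3015 med [0.2593 0.2441 0.0931] zmax 0.1515388375422881
  plane [0.2333 0.2452 0.0948] [0.5098 0.001  0.8603] 751
top seat 1 0.62 2471 med [0.5352 0.1778 0.0933] zmax 0.1512172424540649
  plane [0.5043 0.1841 0.0967] [-0.4777  0.0674 -0.8759] 516
```

```bash
cat >> h.py <<'E'
def unit(v): v=np.asarray(v,float); return v/np.linalg.norm(v)
def Rc_stand(yaw): c,s=np.cos(yaw),np.sin(yaw); return np.array([[c,-s,0],[s,c,0],[0,0,1.]])
def Rseat(yaw,tilt=np.pi/6):
    h=np.array([np.cos(yaw),np.sin(yaw),0]);z=np.array([0,0,1.])
    sx=np.cos(tilt)*h-np.sin(tilt)*z; sz=np.sin(tilt)*h+np.cos(tilt)*z
    return np.c_[sx,np.cross(sz,sx),sz]
def G(a,sg): # tool rot in cover frame
    z=np.array([np.cos(a),0,-np.sin(a)]);y=np.array([0,sg,0.]);return np.c_[np.cross(y,z),y,z]
# tool pose from cover pose; grasp at cover point g (mm): flange = g - 164 z
def tool(Rc,pc,a,sg,g=(0,0,.075)):
    R=Rc@G(a,sg); return pc+Rc@np.array(g)-.164*R[:,2], R
def cover_in_seat(S,o,nose,th):
    # nose=(x,y,z) of the nose rim corner centre (cover x=+12,z=0) in seat; th tail-up tilt
    M=np.c_[[0,0,-1.],[0,-1.,0],[-1.,0,0]]
    c,s=np.cos(th),np.sin(th); Ry=np.array([[c,0,s],[0,1,0],[-s,0,c]]) # +th about seat y: -x -> +z
    Rc=S@Ry@M; return Rc, o+S@np.array(nose)-Rc@np.array([.012,0,0])
E
python3 - <<'E'
from h import *
np.set_printoptions(precision=3,suppress=True)
Rc=Rc_stand(np.radians(58.1));pc=np.array([.5402,-.205,.010])
S=Rseat(np.radians(-10));o=np.array([.5255,.182,.110])
print(Rc@[-.012,0,.065]+pc, cover_in_seat(S,o,(.065,0,0),0.1)[0].T@S)
for sg in(1,-1):
  for a in np.radians([0,15,30,45,55]):
    out=[]
    for Rk,pk in[(Rc,pc),(Rc,pc-Rc@[.08,0,0]),(Rc,pc+[0,0,.1]),cover_in_seat(S,o,(.03,0,.06),.12),cover_in_seat(S,o,(.07,0,0),.12),cover_in_seat(S,o,(.065,0,0),0)]:
        q=manip.solve_ik(*tool(Rk,pk,a,sg)); out.append(None if q is None else np.round(q,2).tolist())
    print(sg,np.degrees(a).round(),*out)
q=manip.solve_ik
E
```

```text
[ 0.534 -0.215  0.075] [[-0.1   -0.    -0.995]
 [-0.    -1.    -0.   ]
 [-0.995  0.     0.1  ]]
1 0.0 [1.25, 1.12, -0.62, 1.83, -1.0, 1.2, -2.06] [1.24, 1.08, -0.43, 1.77, -1.0, 1.41, -2.05] [1.37, 1.02, -0.81, 1.87, -0.96, 1.16, -2.24] [0.12, 0.71, -0.62, 1.48, 0.01, 1.59, -2.24] [0.09, 0.78, -0.58, 1.52, 0.04, 1.48, -2.21] [0.1, 0.72, -0.6, 1.61, 0.08, 1.35, -2.24]
1 15.0 [1.23, 0.98, -0.62, 1.87, -0.93, 1.03, -2.18] [1.08, 0.9, -0.24, 1.82, -1.03, 1.34, -2.05] [1.23, 0.79, -0.62, 1.89, -0.98, 1.14, -2.29] [0.16, 0.59, -0.7, 1.61, 0.13, 1.37, -2.3] [0.1, 0.66, -0.61, 1.66, 0.14, 1.24, -2.27] [0.1, 0.6, -0.63, 1.76, 0.2, 1.11, -2.33]
1 30.0 [1.05, 0.78, -0.43, 1.91, -0.95, 0.97, -2.24] [0.9, 0.76, -0.05, 1.87, -1.03, 1.24, -2.1] [0.91, 0.59, -0.24, 1.9, -1.02, 1.17, -2.32] [0.2, 0.48, -0.77, 1.75, 0.28, 1.14, -2.41] [0.12, 0.55, -0.66, 1.81, 0.3, 1.0, -2.41] [0.14, 0.51, -0.73, 1.91, 0.43, 0.89, -2.55]
1 45.0 [0.64, 0.62, 0.02, 1.95, -1.02, 0.99, -2.26] [0.68, 0.65, 0.15, 1.91, -0.98, 1.11, -2.19] [0.53, 0.47, 0.16, 1.91, -0.97, 1.14, -2.41] [0.31, 0.43, -0.96, 1.9, 0.55, 0.95, -2.6
[... 1019 characters left out ...]
.7, 1.88, -0.78, 0.98, 0.63] [0.44, 0.69, -1.22, 1.74, 0.57, 1.27, 0.47] [0.41, 0.78, -1.17, 1.8, 0.67, 1.18, 0.41] [0.4, 0.7, -1.15, 1.89, 0.75, 1.06, 0.33]
-1 45.0 [1.13, 0.72, -0.64, 1.92, -0.58, 0.74, 0.51] [1.22, 0.73, -0.59, 1.88, -0.53, 0.85, 0.57] [1.14, 0.56, -0.65, 1.88, -0.6, 0.9, 0.41] [0.36, 0.46, -1.05, 1.9, 0.61, 0.98, 0.44] [0.33, 0.59, -1.04, 1.96, 0.79, 0.91, 0.28] [0.41, 0.66, -1.22, 2.05, 1.07, 0.96, 0.01]
-1 55.0 [1.03, 0.64, -0.6, 1.93, -0.43, 0.69, 0.31] [1.13, 0.65, -0.55, 1.9, -0.41, 0.79, 0.41] [1.04, 0.49, -0.6, 1.87, -0.45, 0.88, 0.24] [0.5, 0.56, -1.33, 2.0, 0.98, 1.03, 0.11] [0.45, 0.73, -1.33, 2.05, 1.2, 1.06, -0.08] [0.21, 0.47, -0.96, 2.15, 1.19, 0.75, -0.17]
```

```bash
python3 - <<'E'
from h import *
np.set_printoptions(precision=4,suppress=True)
S=Rseat(np.radians(-10));o=np.array([.5255,.182,.110])
Rc,pc=cover_in_seat(S,o,(.065,0,0),0)
_,R=tool(Rc,pc,np.radians(30),-1)
manip.reach(o+[0,0,.38],R)
s=manip.read_state();print(s['clock'],s['tool_pos'])
p,d,i=look('wrist');np.savez('nest.npz',p=p,d=d,**{k:np.array(v) for k,v in i.items()})
for n in('seat','tail_wall','jaw_lip','cheeks'):
    print(n,[(np.round(r['centre'],4).tolist(),round(r['score'],2)) for r in manip.place_of('wrist',n)])
for k,ob in enumerate(manip.outline_of('wrist','seat')[:2]):
    print(ob['score'],ob['mask'].sum());np.save(f'm_w_seat{k}.npy',ob['mask'])
cv2.imwrite('pics/nest.png',cv2.resize(p[:,:,::-1],(800,600)))
E
```

```text
4.65 [0.526  0.1811 0.4898]
seat [([0.5252, 0.1854, 0.1108], 0.82), ([0.455, 0.0058, -0.0041], 0.72)]
tail_wall [([0.4716, 0.1928, 0.1525], 0.74)]
jaw_lip [([0.5815, 0.1721, 0.113], 0.77)]
cheeks [([0.5736, 0.1744, 0.0933], 0.81), ([0.5826, 0.17, 0.1144], 0.61)]
0.7 10543
0.69 937
```

View pics/nest.png

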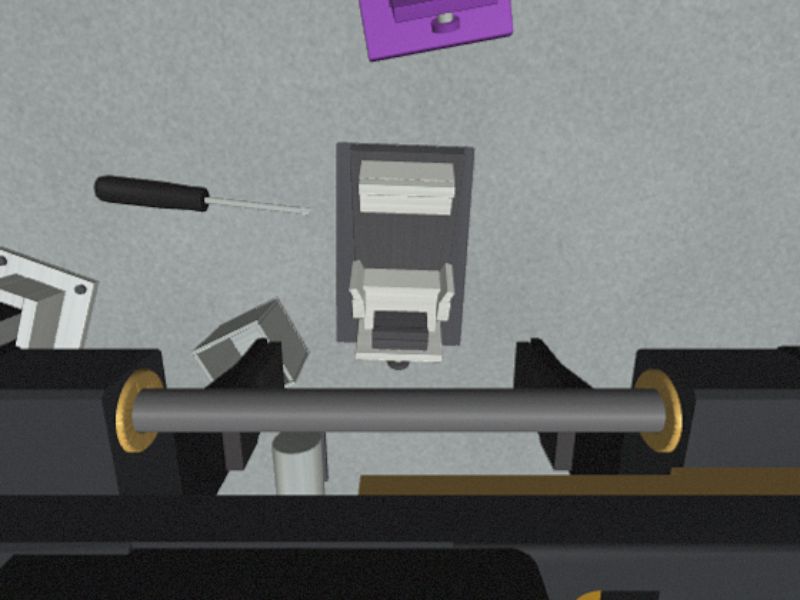

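```bash
python3 - <<'E'
from h import *
np.set_printoptions(precision=1,suppress=True,linewidth=150)
z=np.load('nest.npz');i={k:z[k] for k in('fov_y','cx','cy','R','t')};i['fov_y']=float(i['fov_y'])
P,uv=cloud(z['d'],i)
o=np.array([.5255,.182,.110]);yaw=np.radians(-10);tilt=np.pi/6
def fr(o,yaw,tilt=tilt): return (P-o)@Rseat(yaw,tilt)*1000
for it in range(4):
    Q=fr(o,yaw,tilt)
    # base plate between bars + bars: plane
    mid=(abs(Q[:,2]+22)<6)&(Q[:,0]>-38)&(Q[:,0]<15)&(abs(Q[:,1])<25)
    b1=(abs(Q[:,2])<5)&(Q[:,0]>-58)&(Q[:,0]<-47)&(abs(Q[:,1])<28)
    b2=(abs(Q[:,2])<5)&(Q[:,0]>32)&(Q[:,0]<44)&(abs(Q[:,1])<18)
    W=np.r_[Q[mid]+[0,0,22],Q[b1],Q[b2]]
    A=np.c_[W[:,:2],np.ones(len(W))];c=np.linalg.lstsq(A,W[:,2],rcond=None)[0]
    n=Rseat(yaw,tilt)@unit([-c[0],-c[1],1]); 
    print(mid.sum(),b1.sum(),b2.sum(),'off',c*[1000,1000,1],'b1',np.median(Q[b1][:,2]),'b2',np.median(Q[b2][:,2]),'mid',np.median(Q[mid][:,2]),'tilt',np.degrees(np.arccos(n[2])),'yaw n',np.degrees(np.arctan2(n[1],n[0])))
    # lateral: upper bar edges and plate edges -> yaw, y offset
    rows=[]
    for x0 in range(-40,26,4):
        k=(abs(Q[:,0]-x0)<2)&(abs(Q[:,2]+22)<5)
        if k.sum()>5: rows.append((x0,Q[k][:,1].min(),Q[k][:,1].max()))
    r=np.array(rows);mm=(r[:,1]+r[:,2])/2;f=np.polyfit(r[:,0],mm,1)
    print('width',np.median(r[:,2]-r[:,1]),'yaw corr deg',np.degrees(f[0]),'y',f[1])
    o=o+Rseat(yaw,tilt)@[0,f[1]/1000,c[2]/1000]; yaw+=f[0]
Q=fr(o,yaw)
for x0 in range(-82,100,2):
    k=(abs(Q[:,0]-x0)<1)&(abs(Q[:,1])<15)
    if k.any(): print((x0,round(float(np.median(Q[k][:,2])),1)),end=' ')
print()
for nm,k in(('wall',(Q[:,2]>3)&(Q[:,2]<12)&(Q[:,0]<-55)),('bar1',(abs(Q[:,2])<3)&(Q[:,0]<-45)&(Q[:,0]>-62)),('lip',(Q[:,2]>29)&(Q[:,0]>40)&(Q[:,0]<80)),('cheek',(abs(Q[:,2]-12)<3)&(Q[:,0]>15)&(Q[:,0]<60)&(abs(Q[:,1])>26))):
    q=Q[k];print(nm,k.sum(),np.percentile(q,[2,98],axis=0) if k.any() else '')
    if nm=='cheek': print(' inner edges',np.sort(q[q[:,1]<0][:,1])[-5:],np.sort(q[q[:,1]>0][:,1])[:5])
print(o.round(4).tolist(),np.degrees(yaw))
E
```

```text
1311 509 208 off [-1.  19.1  1.2] b1 1.2557479902680717 b2 1.2301480745636248 mid -20.773971250150655 tilt 30.075318953659657 yaw n -12.18436839044569
width 79.2184483881681 yaw corr deg -1.3601924668613588 y 3.2508316595225764
1299 513 208 off [-1.2  6.1  0.1] b1 0.11435015199829619 b2 0.04481707981063281 mid -21.925769966420567 tilt 30.069366194106326 yaw n -12.061997997277569
width 79.29091297443912 yaw corr deg -0.9167053076924252 y -0.5312382672434172
1297 507 210 off [-1.3 -2.  -0. ] b1 0.049734004645512433 b2 -0.050724246920183416 mid -21.992852859721577 tilt 30.07384717270648 yaw n -12.043268241249594
width 79.17938744779151 yaw corr deg 0.1575853875211538 y -0.041987149893556994
1295 503 210 off [-1.2 -0.6  0. ] b1 0.032727573232605216 b2 -0.03659790322799825 mid -21.989869711079635 tilt 30.07082314991222 yaw n -12.049493571693933
width 79.1783689889071 yaw corr deg 0.04275733190179205 y 0.02589128139065019
(-82, -174.6) (-80, -28.3) (-78, -23.1) (-76, -22.6) (-74, -22.0) (-72, -5.4) (-70, 8.6) (-68, 8.4) (-66, -162.2) (-64, -164.0) (-62, -163.1) (-60, -161.6) (-58, -0.9) (-
[... 422 characters left out ...]
-22.0) (12, -21.8) (14, -21.9) (16, -22.0) (18, -22.2) (20, -22.0) (22, -21.9) (24, -21.9) (26, -21.9) (28, -21.9) (30, -10.8) (32, -3.0) (34, -0.1) (36, 0.1) (38, -0.0) (40, 0.0) (42, 0.0) (44, -0.0) (46, 0.0) (48, 0.4) (50, 29.9) (52, 32.2) (54, 32.0) (56, 13.3) (58, 12.8) (60, 34.7) (62, 35.2) (64, 35.3) (66, 34.9) (68, 34.6) (70, 34.4) (94, 17.9) (96, 17.9) (98, 19.8) 
wall 682 [[-73.1 -30.4   3.4]
 [-65.   30.2  10.2]]
bar1 735 [[-58.8 -30.6  -1.3]
 [-45.3  30.5   1.4]]
lip 560 [[ 48.8 -22.7  29.4]
 [ 68.4  21.8  35.7]]
cheek 341 [[ 21.4 -40.4   9.4]
 [ 56.1  40.1  12.8]]
 inner edges [-31.  -30.9 -30.9 -30.9 -30.8] [30.3 30.4 30.4 30.5 30.5]
[0.5266, 0.1846, 0.1111] -12.076555055130838
```

```bash
python3 - <<'E'
from h import *
np.set_printoptions(precision=4,suppress=True)
z=np.load('nest.npz');i={k:z[k] for k in('fov_y','cx','cy','R','t')};i['fov_y']=float(i['fov_y'])
P,uv=cloud(z['d'],i)
k=abs(P[:,2])<.01
for nm,m in(('y<.0',P[:,1]<0.05),('y>.3',P[:,1]>.29)):
    print('table bias',nm,np.median(P[k&m][:,2]),(k&m).sum())
Rc=Rc_stand(np.radians(58.1));pc=np.array([.5402,-.205,.010])
t,R=tool(Rc,pc,np.radians(30),-1)
pre=t-.12*R[:,2]
manip.reach(pre+[0,0,.2],R)
manip.move_l(pre,rate=.2)
s=manip.read_state();print(s['clock'],s['tool_pos'],pre)
p,d,i=look('wrist');np.savez('cov.npz',p=p,d=d,**{k:np.array(v) for k,v in i.items()})
for n in('cover','cover_face','stand'):
    print(n,[(np.round(r['centre'],4).tolist(),round(r['score'],2)) for r in manip.place_of('wrist',n)])
cv2.imwrite('pics/cov.png',cv2.resize(p[:,:,::-1],(800,600)))
P,uv=cloud(d,i); print('table',np.median(P[abs(P[:,2])<.006][:,2]))
Q=(P-pc)@Rc*1000
f=(Q[:,2]>45)&(Q[:,2]<125)&(abs(Q[:,1])<25)&(abs(Q[:,0]+12)<8)
print('face pts',f.sum())
A=np.c_[Q[f][:,1:],np.ones(f.sum())];c=np.linalg.lstsq(A,Q[f][:,0],rcond=None)[0];print('x=a*y+b*z+c',c,'x at z=75',c[1]*75+c[2])
e=(Q[:,2]>60)&(Q[:,2]<140)&(abs(Q[:,0])<20)&(abs(Q[:,1])<40);print('y range',np.percentile(Q[e][:,1],[1,99]),'z max',np.percentile(Q[e][:,2],99))
w=(abs(Q[:,2]-40)<4)&(abs(Q[:,0])<40)&(abs(Q[:,1])<60);print('wall',np.percentile(Q[w],[2,98],axis=0))
w=(abs(Q[:,2])<4)&(abs(Q[:,0])<70)&(abs(Q[:,1])<80);print('base',np.percentile(Q[w],[1,99],axis=0))
E
```

```text
table bias y<.0 0.0008217569305954078 38409
table bias y>.3 0.001051384696432756 51759
7.8417 [ 0.4108 -0.4138  0.2282] [ 0.4102 -0.4138  0.227 ]
cover [([0.5423, -0.2074, 0.0127], 0.87)]
cover_face [([0.5369, -0.2157, 0.0773], 0.61)]
stand [([0.5402, -0.2021, -0.003], 0.7), ([0.525, 0.1816, 0.1099], 0.38), ([0.5417, -0.2024, 0.0105], 0.33)]
table 0.0016102143617094842
face pts 4477
x=a*y+b*z+c [ -0.0036  -0.0021 -11.5354] x at z=75 -11.69601264789075
y range [-27.9837  26.7527] z max 131.94934788804042
wall [[-25.6256 -41.4506  36.6369]
 [ 21.9406  40.4616  42.9604]]
base [[-50.1734 -59.8255  -3.8119]
 [ 48.0785  59.0843   2.6484]]
```

View pics/cov.png

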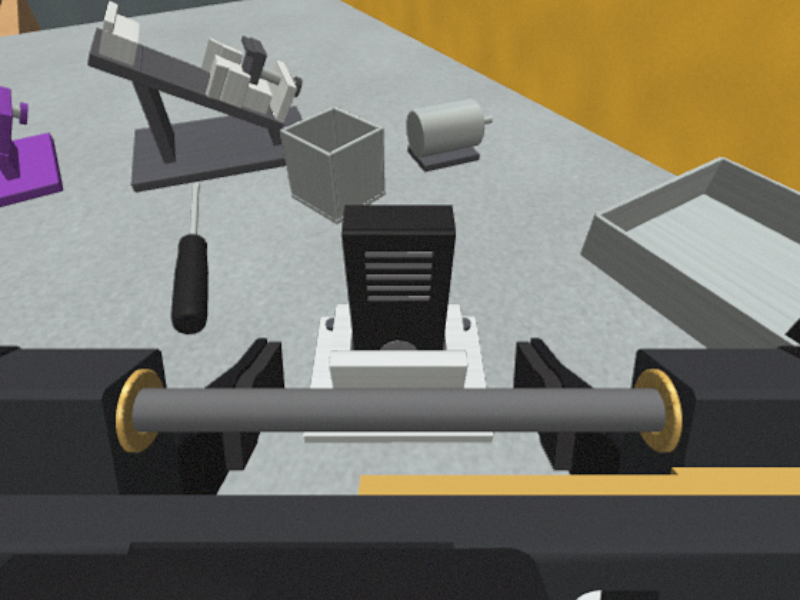

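```bash
python3 - <<'E'
from h import *
import json
np.set_printoptions(precision=4,suppress=True)
Rc=Rc_stand(np.radians(58.1));pc=np.array([.5402,-.205,.010])
t,R=tool(Rc,pc,np.radians(30),-1)
manip.move_l(t,rate=.08); manip.dwell(.3)
s=manip.read_state();print(s['clock'],s['tool_pos']-t,s['wrist_force'])
manip.grip(0.0); manip.dwell(.2)
s=manip.read_state();print(s['clock'],s['tool_pos']-t,s['wrist_force'],s['width']*87,s['grasp_force'])
T=s['tool_rot']; pcov=pc+Rc@[.0003,0,0]
# cover in tool; y forced to the middle of the pads
rel=T.T@(pcov-s['tool_pos']); relR=T.T@Rc
print('rel',rel,(R.T@T)); rel[1]=0.
json.dump(dict(rel=rel.tolist(),relR=relR.tolist()),open('rel.json','w'))
manip.move_l(s['tool_pos']+[0,0,.03],rate=.06)
s=manip.read_state();print(s['clock'],s['wrist_force'],s['width']*87,s['grasp_force'])
manip.move_l(s['tool_pos']+[0,0,.13],rate=.15)
s=manip.read_state();print(s['clock'],s['wrist_force'],s['wrist_torque'],s['width']*87,s['grasp_force'])
E
```

```text
9.9917 [-0.0001 -0.0002  0.0001] [-0.488   0.2581  0.683 ]
10.8333 [ 0.0001 -0.0001  0.    ] [ 1.4691 -0.593  -0.2253] 55.66651520546284 29.98487704747049
rel [-0.0648 -0.0002  0.2018] [[ 1.      0.     -0.    ]
 [-0.      1.      0.0003]
 [ 0.     -0.0003  1.    ]]
11.4833 [-0.4858  0.4685 -3.1917] 55.85394546065032 29.986282049037527
12.5 [-0.2678 -0.1618 -2.1317] [-1.2117  0.7201  0.0081] 55.784240711543546 29.986086374633487
```

```bash
cat >> h.py <<'E'
import json
SO=np.array([.5266,.1846,.110]); SY=np.radians(-12.08); SS=Rseat(SY)
def held():
    r=json.load(open('rel.json')); s=manip.read_state(); T=s['tool_rot']
    return s['tool_pos']+T@np.array(r['rel']), T@np.array(r['relR'])
def goal(nose,th):
    r=json.load(open('rel.json')); Rc,pc=cover_in_seat(SS,SO,nose,th)
    T=Rc@np.array(r['relR']).T; return pc-T@np.array(r['rel']),T
def noseat(): # nose rim corner in seat mm, tilt deg
    p,R=held(); q=SS.T@(p+R@[.012,0,0]-SO)*1000; z=SS.T@R[:,2]
    return q.round(2), round(float(np.degrees(np.arctan2(z[2],-z[0]))),2)
E
python3 - <<'E'
from h import *
np.set_printoptions(precision=4,suppress=True)
def chk():
    p,d,i=look('wrist'); P,_=cloud(d,i); pc,Rc=held(); Q=(P-pc)@Rc*1000
    f=(Q[:,2]>80)&(Q[:,2]<125)&(abs(Q[:,1])<25)&(abs(Q[:,0]+12)<8)
    A=np.c_[Q[f][:,1:],np.ones(f.sum())];c=np.linalg.lstsq(A,Q[f][:,0],rcond=None)[0]
    e=(Q[:,2]>80)&(Q[:,2]<150)&(abs(Q[:,0])<18)&(abs(Q[:,1])<34)
    print('face',f.sum(),c,'x75',c[1]*75+c[2],'y',np.percentile(Q[e][:,1],[1,99]),'zmax',np.percentile(Q[e][:,2],99))
    return p
chk()
manip.reach(*goal((.025,0,.10),np.radians(7)))
manip.dwell(.3)
s=manip.read_state();print(s['clock'],noseat(),s['wrist_force'],s['width']*87)
p=chk(); cv2.imwrite('pics/ins.png',cv2.resize(p[:,:,::-1],(800,600)))
E
```

```text
face 6032 [ -0.0041  -0.0006 -12.2233] x75 -12.268342389959107 y [-28.0494  28.4381] zmax 132.13303630491632
14.2833 (array([25.66, -1.27, 99.98]), 7.04) [-0.9909 -0.3687 -3.9498] 56.012410632510075
face 6375 [ -0.0031  -0.0031 -13.4326] x75 -13.662353793591487 y [-29.615   28.3877] zmax 131.09639828715464
```

View pics/ins.png

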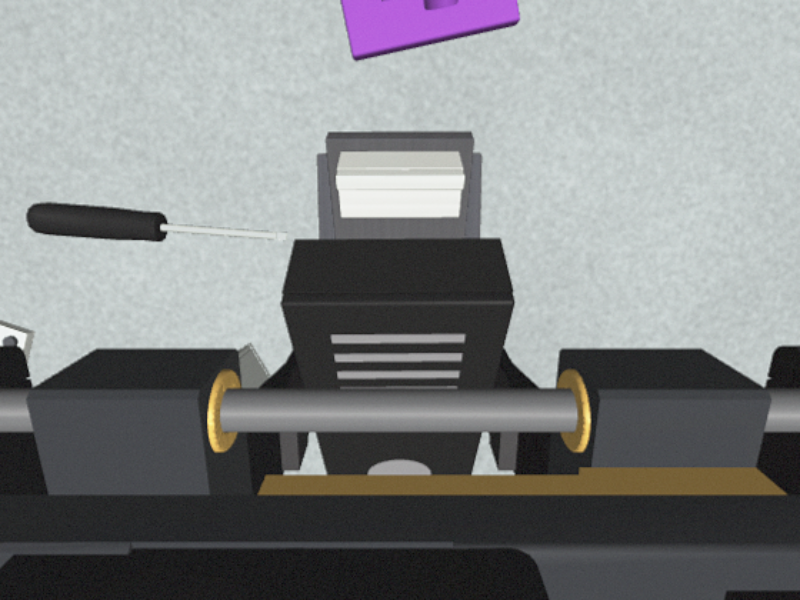

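```bash
python3 - <<'E'
from h import *
np.set_printoptions(precision=2,suppress=True)
th=np.radians(7)
def st(tag):
    s=manip.read_state(); f=SS.T@s['wrist_force']; print(tag,round(s['clock'],2),*noseat(),'F',f,round(s['width']*87,2)); return f
manip.dwell(.3);st('hi')
manip.move_l(goal((.038,0,.03),th)[0],rate=.12)
manip.move_l(goal((.038,0,.006),th)[0],rate=.05);manip.dwell(.4)
f0=st('z6')
p,d,i=look('wrist');pc,Rc=held();P,_=cloud(d,i);Q=(P-SO)@SS*1000
w=(abs(Q[:,2]-8)<5)&(abs(Q[:,0]+69)<10)&(abs(Q[:,1])<40);print('wall',np.percentile(Q[w],[2,98],axis=0))
C=(P-pc)@Rc*1000;e=(C[:,2]>80)&(C[:,2]<150)&(abs(C[:,0])<18)&(abs(C[:,1])<33);print('cover y',np.percentile(C[e][:,1],[1,99]))
for z in np.arange(5,-4.1,-1):
    manip.move_l(goal((.038,0,z/1000),th)[0],rate=.02);manip.dwell(.1)
    f=st(z)
    if np.linalg.norm((f-f0))>3: break
E
```

```text
hi 14.63 [ 24.96   0.03 100.02] 7.0 F [ 2.35 -0.37 -2.75] 56.08
z6 16.41 [38.03  0.02  6.14] 6.99 F [ 0.79 -0.09 -1.72] 55.66Traceback (most recent call last):
  File "<stdin>", line 11, in <module>
    return _quantile_unchecked(
        a, q, axis, out, overwrite_input, method, keepdims, weights)
    return _ureduce(a,
                    func=_quantile_ureduce_func,
    ...<5 lines>...
                    overwrite_input=overwrite_input,
                    method=method)
    r = func(a, **kwargs)
    result = _quantile(arr,
                       quantiles=q,
    ...<2 lines>...
                       out=out,
                       weights=wgt)
    slices_having_nans = np.isnan(arr[-1, ...])
                                  ~~~^^^^^^^^^
IndexError: index -1 is out of bounds for axis 0 with size 0
```

```bash
cat >> h.py <<'E'
def st(tag,n=4):
    F=[]
    for _ in range(n): s=manip.read_state(); F.append(SS.T@s['wrist_force']); manip.dwell(.02)
    f=np.mean(F,0); print(tag,round(s['clock'],2),*noseat(),'F',f.round(2),'w',round(s['width']*87,2)); return f
E
python3 - <<'E'
from h import *
np.set_printoptions(precision=2,suppress=True)
th=np.radians(7)
f0=st('z6')
for z in np.arange(4,-4.1,-1):
    manip.move_l(goal((.038,0,z/1000),th)[0],rate=.02);manip.dwell(.08)
    f=st(z)
    if np.linalg.norm((f-f0))>2.5: break
E
```

```text
z6 16.51 [38.01  0.02  6.07] 7.0 F [ 1.4   0.25 -2.24] w 55.55
4.0 16.91 [38.02  0.    4.01] 7.0 F [ 0.96 -0.42 -2.29] w 55.32
3.0 17.31 [38.01  0.    3.03] 7.0 F [ 1.37 -0.48 -1.86] w 55.85
2.0 17.71 [38.    0.01  2.01] 7.0 F [ 1.28 -0.25 -2.15] w 55.71
1.0 18.11 [38.    0.02  1.  ] 7.0 F [ 1.09 -0.28 -2.1 ] w 55.63
0.0 18.51 [37.99  0.03  0.  ] 7.0 F [ 0.96  0.32 -2.11] w 55.53
-1.0 18.91 [38.11  0.16 -0.69] 6.97 F [ 0.73 -0.33 -0.77] w 55.44
-2.0 19.31 [38.12  0.24 -1.44] 6.95 F [-1.05 -0.45  2.86] w 55.86
```

```bash
python3 - <<'E'
from h import *
th=np.radians(7);z=-.0002
manip.move_l(goal((.038,0,z),th)[0],rate=.02);manip.dwell(.1);f0=st('up')
for x in (45,49,52,55,57,59,62,65,68,71):
    manip.move_l(goal((x/1000,0,z),th)[0],rate=.03);manip.dwell(.08)
    f=st(x)
    if abs(f-f0)[1:].max()>6 or f[0]-f0[0]<-16: print('STOP');break
E
```

```text
up 19.73 [37.87 -0.21 -0.75] 7.05 F [ 1.18 -0.25 -1.28] w 55.63
45 20.26 [ 4.488e+01  2.000e-02 -3.400e-01] 7.02 F [ 1.03 -0.37 -2.15] w 55.71
49 20.69 [ 4.894e+01  4.000e-02 -2.000e-01] 7.0 F [ 1.15  0.02 -1.86] w 55.53
52 21.09 [51.97  0.   -0.23] 7.0 F [ 1.45 -0.02 -2.11] w 55.81
55 21.49 [54.57  0.35 -0.31] 7.03 F [-1.65  0.81 -1.63] w 55.5
57 21.89 [56.72  0.32 -0.3 ] 7.02 F [-2.73  1.59 -2.13] w 56.08
59 22.29 [58.84  0.3  -0.25] 7.01 F [-2.63  1.95 -1.89] w 55.96
62 22.69 [61.77  0.23 -0.25] 7.01 F [-4.    2.17 -2.01] w 56.03
65 23.09 [64.6   0.25 -0.35] 7.03 F [-4.56  2.27 -2.15] w 55.57
68 23.49 [67.41  0.26 -0.38] 7.04 F [-4.93  1.96 -1.17] w 55.79
71 23.89 [70.2   0.29 -0.43] 7.06 F [-5.66  1.83 -1.52] w 56.08
```

```bash
python3 - <<'E'
from h import *
f0=st('start')
for t in (5.5,4,3,2,1,0.3,-.3):
    p,R=goal((.0705,.0005,-.0004),np.radians(t)); manip.move_l(p,rate=.03,frame=R);manip.dwell(.08)
    f=st(t)
    if abs(f-f0)[1:].max()>7 or f[0]-f0[0]<-12: print('STOP');break
E
```

```text
start 23.96 [70.19  0.24 -0.45] 7.06 F [-5.6   2.13 -1.2 ] w 55.78
5.5 24.47 [69.81  0.32 -0.59] 5.55 F [-6.08  1.22 -1.01] w 56.06
4 24.96 [69.87  0.29 -0.62] 4.04 F [-5.51  1.11 -1.62] w 56.0
3 25.38 [69.89  0.31 -0.64] 3.04 F [-6.05  0.97 -1.87] w 55.92
2 25.81 [69.91  0.31 -0.67] 2.04 F [-5.43  1.41 -1.55] w 55.77
1 26.23 [69.94  0.31 -0.66] 1.04 F [-5.25  1.23 -1.38] w 55.84
0.3 26.63 [69.99  0.32 -0.64] 0.34 F [-5.05  1.26 -1.44] w 55.69
-0.3 27.03 [7.049e+01 3.400e-01 4.000e-02] -0.31 F [-6.11  0.08  2.52] w 55.64
```

```bash
python3 - <<'E'
from h import *
for x in (68,66.5,65.5,64.5,63.5):
    p,R=goal((x/1000,.0005,-.0006),np.radians(0)); manip.move_l(p,rate=.03,frame=R);manip.dwell(.1)
    f=st(x)
    if f[0]>1.5 or abs(f[2]+1.5)>10: print('STOP');break
p,d,i=look('wrist');cv2.imwrite('pics/seat.png',cv2.resize(p[:,:,::-1],(800,600)))
E
```

```text
68 27.45 [68.    0.38 -0.29] -0.02 F [-5.85  0.29  3.02] w 55.66
66.5 27.87 [66.73  0.38 -0.32] -0.03 F [-3.83  0.28  2.39] w 55.5
65.5 28.28 [65.79  0.39 -0.31] -0.03 F [-2.3   0.58  2.59] w 55.69
64.5 28.7 [65.49  0.37 -0.2 ] -0.08 F [ 6.53  2.35 -1.28] w 55.36
STOP
```

View pics/seat.png

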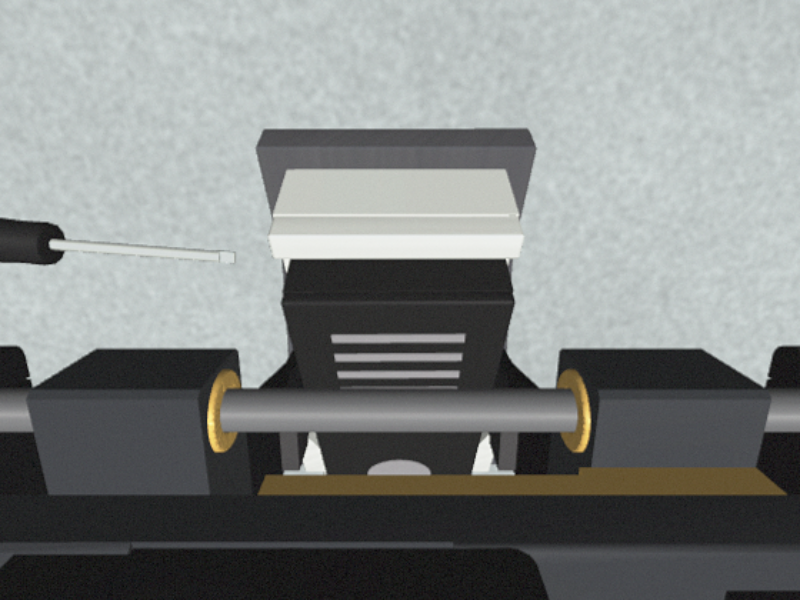

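The tail butts against the wall at (400,262) and the force along the slope has reversed, so the cover is seated. Next I release it.

```bash
python3 - <<'E'
from h import *
p,R=goal((.0654,.0005,-.0006),0.); manip.move_l(p,rate=.03,frame=R);manip.dwell(.1);st('pre')
manip.grip(1.0);manip.dwell(.2)
f=st('open')
s=manip.read_state();manip.move_l(s['tool_pos']-.12*s['tool_rot'][:,2],rate=.08)
manip.move_l(manip.read_state()['tool_pos']+[0,0,.10],rate=.2);manip.dwell(.3)
s=manip.read_state();print(s['clock'],s['wrist_force'])
p,d,i=look('wrist');P,_=cloud(d,i);Q=(P-SO)@SS*1000
f=(abs(Q[:,0])<60)&(abs(Q[:,1])<24)&(abs(Q[:,2]-24)<8)&(Q[:,0]<40)
A=np.c_[Q[f][:,:2],np.ones(f.sum())];c=np.linalg.lstsq(A,Q[f][:,2],rcond=None)[0];print('face',f.sum(),c)
e=(Q[:,2]>20)&(Q[:,2]<29)&(Q[:,0]<30)&(Q[:,0]>-90);print('ext',np.percentile(Q[e],[.5,99.5],axis=0))
l=(Q[:,2]>29)&(Q[:,0]>45)&(Q[:,0]<85);print('lip',l.sum(),np.percentile(Q[l],[2,98],axis=0) if l.any() else '')
cv2.imwrite('pics/fin.png',cv2.resize(p[:,:,::-1],(800,600)))
E
```

```text
pre 29.17 [65.53  0.38 -0.28] -0.03 F [1.99 0.26 2.64] w 56.21
open 30.26 [65.39  0.52 -0.6 ] 0.0 F [ 0.46  0.24 -0.24] w 86.96
32.875 [ 0.05610307 -0.41440074  0.1860164 ]
face 2964 [ 3.11048967e-04 -2.24263702e-03  2.51430597e+01]
ext [[-65.64931182 -27.09719725  20.61694145]
 [ 29.31000199  28.1472069   26.62174799]]
lip 502 [[ 56.12772868 -22.56731021  29.41151819]
 [ 74.98651503  21.70465364  36.6554517 ]]
```

View pics/fin.png

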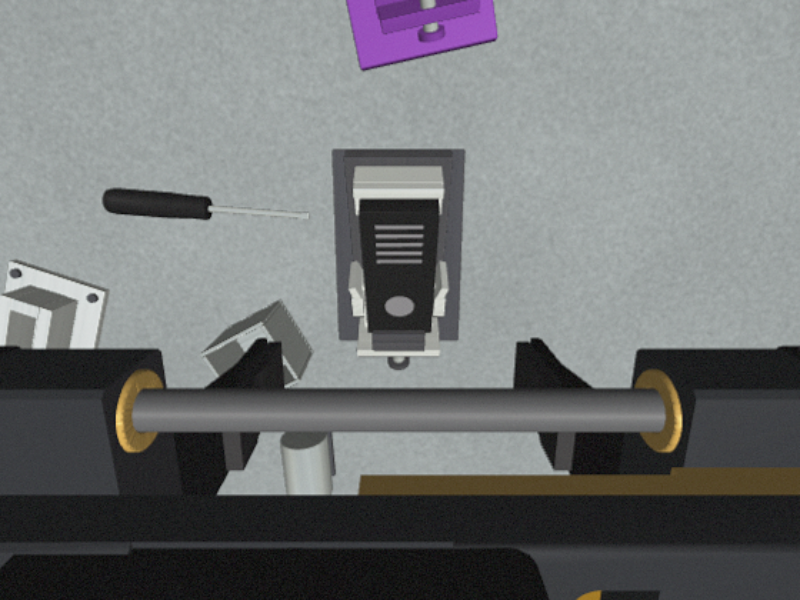

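The cover lies flat between the wall (398,190) and the lip (398,338). Its face is level with the bed and about 24 mm above it once the camera's 1 mm bias is taken off. The lip edge has moved from 49 to about 56–57, which is roughly 7.5 mm of jaw travel. I'm handing it in.

```bash
python3 -c "
from cell import manip
print(manip.close_job())"
```

```text
the job is handed in; nothing more can be done
None
```

The cover is clipped flat into the dark nest between jaw and wall, outer face up, and released; the job was handed in at about 33 s, and no verdict came back.

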